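# Load the glitter tin under the holder's spring flap

## Task

With one fingertip press the long thumb bar of the wooden bench holder down so that its spring flap tips up, and keep it pressed while the other fingertip pushes the flat metal tin along its lane, under the flap, right up against the end stop. Only then let go of the bar so that the flap closes onto the tin, and draw the hand clear. Only push the tin, never lift it, and leave the jar, the bauble on its stand and the bowl where they are.

Things in the scene. Friction and masses are not known exactly. Their poses are not given: they have to be found in the camera images.
- holder: Fixed wooden bench holder: board 245 x 137 x 12 mm on the table (x -190 to +55, y -75 to +62, top z = 12 mm in this frame). Origin on the underside, below the home tin's centre in x and below the hinge in y. x points along the lane, the push direction (away from the robot, within 0.4 rad of world x), y to the left, z up. Tin home: centre at x = +1, y about -38 mm.
- stop_face (a point): Top of the near face of the end stop across the lane's far end, mid-lane: holder x = +36, y = -38, z = 36 mm. The tin's far face must meet it.
- rail_top (a point): Near end, top, of the rail that carries the hinge: rail y -6 to +6, top z = 42 mm, along the whole board. A fence (y -75 to -70, top z = 32) runs parallel. Between them is the lane, 64 mm wide (y -70 to -6), open above and at the robot's end. All in the holder's frame.
- flap (a joint): Bent steel flap on the hinge, a see-saw across the rail: leaf over the lane on the right, thumb bar on the left. Angle in rad: 0 = closed, grows as the bar goes down, hard stop at 0.6. A damped spring closes it (0.08 N m at 0, 0.16 at 0.6: 2 to 5 N on the bar). Above 0.27 the leaf clears the tin, 0.4 to 0.5 is comfortable; resting on the tin it reads about 0.25.
- hinge (a point): Middle of the leaf's root on the hinge axis, which runs along the holder's x at y = 0, z = 50 mm. The leaf is 50 mm along x (x -25 to +25), 45 mm long and 2.5 mm thick.
- flap_edge (a point): Middle of the leaf's free edge over the lane. Closed, the leaf slopes 20 degrees down to this edge (holder x = 0, y = -42, z = 35 mm) and blocks the way of the tin, whose top is at z = 44. Moves with the flap.
- thumb_bar (a point): Middle of the thumb bar's upper face. The bar is a smooth steel strip 150 mm along the holder's x (x -175 to -25), 40 mm wide. Closed, it slopes 18 degrees up to the left, from y = 21, z = 37 to y = 59, z = 50 mm. At 0.5 rad it slopes 11 degrees down to the left; its face at y = 36 is then at z = 24 (0.4 rad: 28; 0.6 rad: 19). A fingertip can slide along it while pressing.
- tin: Flat closed aluminium tin, 70 mm (its x, along the lane) x 60 mm (its y) x 32 mm high, about 0.18 kg. Origin at the centre of its underside. It stands loose on the board in the lane (origin at holder z = 12), 78 to 98 mm short of home, roughly square with the lane. Pushed on its near face (towards the robot).
- jar: Bystander: glass paint jar with white cap, 60 mm across, 85 mm high, on the table. Origin at the centre of its underside.
- bauble: Bystander: frosted bauble 58 mm across on a thin pin in a wooden block 60 x 60 x 20 mm, 123 mm high in all, on the table. Origin at the centre of its underside.
- bowl: Bystander: white bowl 90 mm across, 40 mm high, on the table. Origin at the centre of its underside.

How it is judged:
On the way, in this order (a step that is already met when the one before it is completed fails the run):
1. A finger presses the bar so that the flap stands open (over 0.28 rad) while the tin is still outside it (value of joint flap above 0.28 rad and contact force between the fingers and flap above 0.3 N and x of tin in the frame of holder below -0.055 m), for 0.1 s.
2. The tin is pushed in to within 6 mm of the stop by the fingers with the flap still held open by a finger (value of joint flap above 0.27 rad and contact force between the fingers and flap above 0.3 N and x of tin in the frame of holder above -0.005 m), for 0.1 s.
At the end, for the whole second after the job is handed in: The tin stands flat on the holder's board within 6 mm of the end stop, square in the lane (within 0.08 rad), at rest, with the released flap resting on its top (joint 0.18 to 0.32 rad, pressing with more than 0.3 N) (x of tin in the frame of holder between -0.005 and 0.006 m and angle between the x axis of tin and the x axis of holder, either way round below 0.08 rad and angle between tin's own z axis and vertical below 0.05 rad and z of tin in the frame of holder below 0.016 m and value of joint flap between 0.18 and 0.32 rad and contact force between flap and tin above 0.3 N and linear speed of tin below 0.01 m/s); the robot touches nothing.
It fails at once if The tin is lifted (more than 10 mm off the board) or tipped (over 0.25 rad) (z of tin in the frame of holder above 0.022 m or angle between tin's own z axis and vertical above 0.25 rad).
It fails at once if The jar, bauble or bowl is shifted by more than 15 mm (distance of any of jar, bauble, bowl from where it was at the start of the episode above 0.015 m).
It also fails if it takes over 35 s, if anything falls off the work surface, if the arm or the gripper's body presses on something with over 40 N, if the wrist force passes 120 N, or if a joint passes its speed limit or range.

## Robot

A 7-joint arm with a two-finger parallel gripper is mounted at the origin on the work surface. World frame = base frame: x ahead of the robot, y to its left, z up, the work surface at z = 0. Lengths are in m, angles in rad, forces in N, time in s.
With the tool pointing down it reaches from about 0.4 to 0.85 m from the base axis. Payload 4.5 kg.
Tool frame: the origin (TCP) lies between the finger pads; the fingertips stand 14 mm ahead of it and the grasp point (between the pads) lies 5 mm behind it; x points along the fingers, z is the direction in which the jaws open and shut, and the axes are right-handed (so a half turn about x gives the same grasp; the last joint's range is limited). The gripper opens to 88 mm and grips with 3 to 60 N. Pads are 18 mm wide; open, the fingers measure 123 mm over their backs; the gripper's body (75 mm by 187 mm) begins 45 mm behind the grasp point.
Start: joints at [1.255, 0.689, -0.195, 1.565, 0.157, 0.902, -0.215], TCP at [0.214, -0.587, 0.253] pointing down, gripper open.
Joint ranges: [-3.01, 3.01], [-0.46, 2.08], [-1.47, 1.51], [0.13, 2.56], [-1, 4.14], [0.04, 2.09], [-2.66, 2.66]. Speed limits (rad/s): [2.57, 2.57, 3.14, 3.14, 3.14, 3.14, 3.14].

## Interface

Orientations are given as a unit quaternion [x, y, z, w].
In Python, from plant import r, cams gives the robot as it stands.
- The arm moves only by the tool apply_moves, never from a script. Its arguments are lists of equal length, an entry for each row: "travel": the shift along the world's x, y, z in cm, a list of three; "roll": the turn about the world's z in degrees; "gripper": the finger opening in cm, from 0 to 8.81. In form: {"travel": [[x, y, z], ...], "roll": [roll, ...], "gripper": [gripper, ...]}. A call has exactly 8 rows; each row is the pose to reach, as a shift and turn from the pose commanded when the call began; what a row does not reach only later rows make up. A row lasts 1/12 s, in which the tool goes at most 41.7 mm and 7.16 degrees, less where a joint would pass 70% of its speed; a pose out of reach is approached as far as the arm can. A call with a gripper value outside its range is refused whole. The fingers move at their own pace and stop on an object; "newtons" is the grip in N (left out, the last holds). Time passes only in rows, so rows that repeat a pose let the fingers close, or fill a call up. It gives the time, the measured TCP pose, the force and the opening at its end, in the units of the state.
- r.get_state(): the state, without advancing time (a new reading comes with each control period).
- cams.snapshot(name): name is "scene" or "side" or "wrist"; returns a dict with "image" (384x512x3 uint8, red, green, blue), "fx", "fy", "cx", "cy" (pixels), "dist" ([k1, k2, p1, p2, k3] as OpenCV has them; the pictures are not rectified), "R" (3x3) and "t" (3): a world point X has camera coordinates R X + t. Camera axes: x right, y down, z forward; pixel columns grow to the right and rows downward; lengths in m; the calibration is good to about 2 mm. A picture is of the moment at which its call begins. There is no depth.
- r.finish_job(): hands the job in, once; it reports no verdict.
The state is a dict: "clock": time; "q": joint angles; "qd": joint speeds; "joint_torque": joint torques, N m; "tool_pos": TCP position; "eef_rot": TCP orientation; "contact_force": force on the tool from outside, world axes, zero at the start; "moment": the same for the moment, N m; "opening": opening from 0.0 (shut) to 1.0 (fully open).
Only numpy, scipy, OpenCV 4.12 (cv2) and the standard library are available. Lean on these libraries where they do the work, as an engineer would, in place of code of your own. Each camera call takes 0.05 s, during which the arm holds its last target. There are 200 camera calls.

## Working session

There is one attempt and no reset: what is moved stays moved. The work goes in short steps, Python scripts to look and compute and a tool call to move; the robot and the scene stay as the last step left them, time stands still between calls to the robot, and variables do not carry over. Pictures are saved under pics/ and viewed, about 8 in all and at most 12, crops included, and the job is handed in when it is done.

Besides the shell and the picture viewer there is one more tool, called after "Request:" by a JSON object that holds its "fn" and its "kwargs", one argument or row to a line. apply_moves: Moves the arm, as the interface text tells. Its arguments: {"type":"object","properties":{"travel":{"type":"array","items":{"type":"array","items":{"type":"number"}}},"roll":{"type":"array","items":{"type":"number"}},"gripper":{"type":"array","items":{"type":"number"}},"newtons":{"type":"number"}},"required":["travel","roll","gripper"]}

```bash
ls; mkdir -p pics; python3 - <<'E'
from plant import r,cams
import cv2,numpy as np
s=r.get_state();print(s['clock'],s['tool_pos'],s['eef_rot'],s['opening'],s['contact_force'])
for n in('scene','side'):
    d=cams.snapshot(n);np.savez(f'pics/{n}0.npz',**d);cv2.imwrite(f'pics/{n}0.png',d['image'][:,:,::-1])
    print(n,d['fx'],d['cx'],d['cy'],d['dist'],'pos',-np.array(d['R']).T@d['t'],d['R'])
E
```

```text
pics
0.0 [ 0.2139274  -0.58659224  0.25190557] [ 0.40568425  0.57995737 -0.40500355  0.57882801] 0.9970912207985898 [ 0.3832499   0.36740845 -0.4522034 ]
scene 355.56020215101006 257.97370665968094 190.16364483017347 [0.02808644 0.         0.         0.         0.        ] pos [0.78825437 0.28286678 0.62717958] [[-0.78294591  0.62204285 -0.00764117]
 [ 0.53705173  0.66966915 -0.51295094]
 [-0.31396041 -0.40571655 -0.85838391]]
side 396.68149225187256 252.33842946683745 188.21516967463853 [-0.06696133  0.          0.          0.          0.        ] pos [ 0.535731   -0.47893054  0.67588821] [[ 0.99885742 -0.04660071  0.01059422]
 [-0.02881688 -0.76416476 -0.64437707]
 [ 0.03812416  0.64333553 -0.76463452]]
```

View pics/scene0.png

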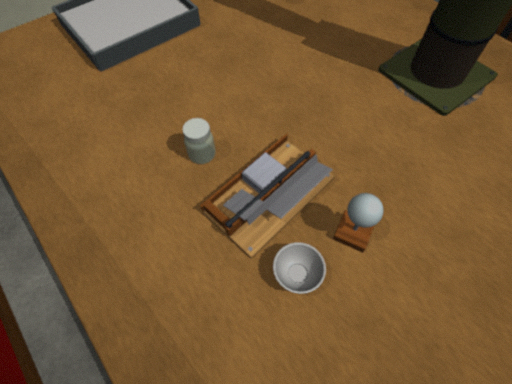

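View pics/side0.png

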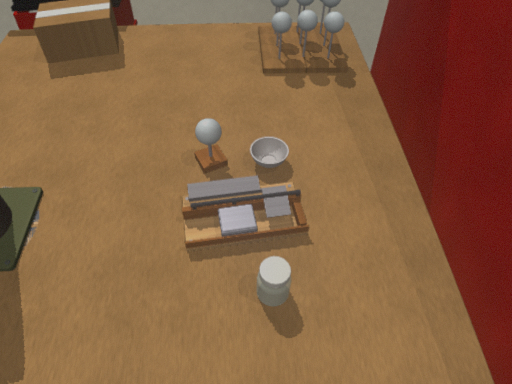

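The scene view has the holder at about (270,195), with the jar at (198,140), bauble (365,210) and bowl (300,268). The side view has the holder at (245,210), with the near (robot) end on the left. I'll enlarge both to read corners.

```bash
python3 - <<'E'
import cv2
for n,(x0,y0,w,h,k) in {'scene':(195,130,150,125,5),'side':(175,170,140,80,5)}.items():
    im=cv2.imread(f'pics/{n}0.png')[y0:y0+h,x0:x0+w]
    im=cv2.resize(im,None,fx=k,fy=k,interpolation=cv2.INTER_CUBIC)
    im=cv2.convertScaleAbs(im,alpha=1.3)
    for i in range(0,w,10): cv2.putText(im,str(x0+i),(i*k,10),0,.33,(0,255,255));cv2.line(im,(i*k,12),(i*k,18),(0,255,255))
    for i in range(0,h,10): cv2.putText(im,str(y0+i),(0,i*k+4),0,.33,(0,255,255))
    cv2.imwrite(f'pics/{n}0c.png',im[:600])
E
```

```text
(no output)
```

View pics/scene0c.png

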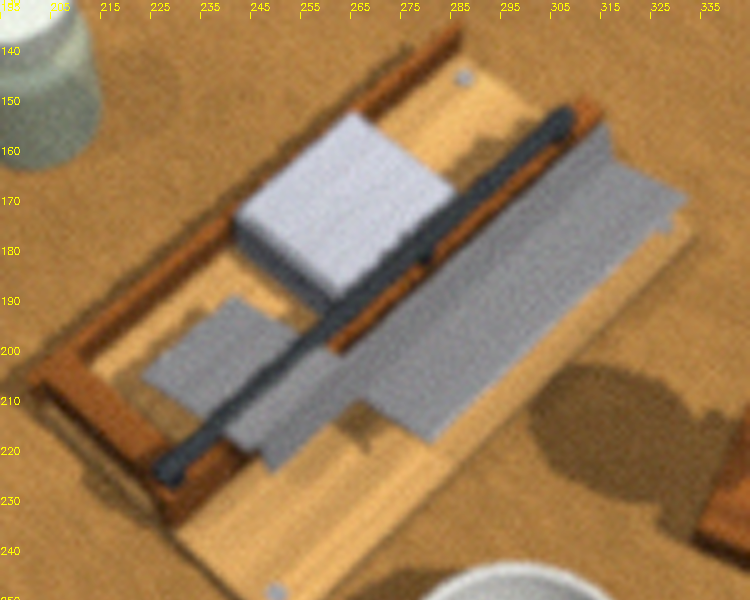

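View pics/side0c.png

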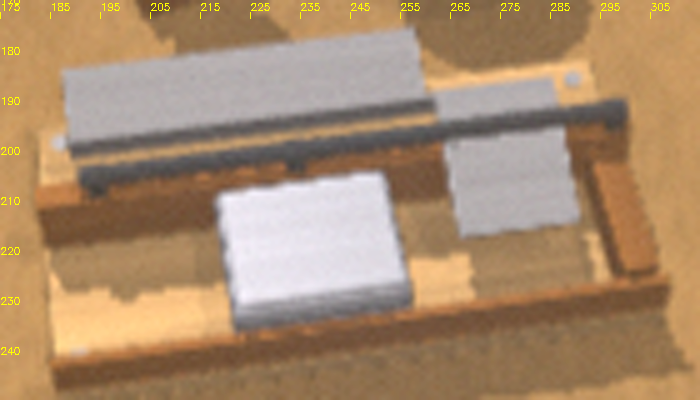

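```bash
cat > geo.py <<'E'
import numpy as np,cv2
from scipy.optimize import least_squares
def proj(d,P):
    K=np.array([[d['fx'],0,d['cx']],[0,d['fy'],d['cy']],[0,0,1.]])
    return cv2.projectPoints(np.asarray(P,float),cv2.Rodrigues(d['R'])[0],np.array(d['t'],float),K,np.array(d['dist']))[0][:,0]
def ray(d,uv,z):
    K=np.array([[d['fx'],0,d['cx']],[0,d['fy'],d['cy']],[0,0,1.]])
    n=cv2.undistortPoints(np.array(uv,float).reshape(-1,1,2),K,np.array(d['dist']))[:,0]
    D=np.c_[n,np.ones(len(n))]@d['R']; C=-np.array(d['R']).T@d['t']
    return C+D*((z-C[2])/D[:,2])[:,None]
def w(p,X):
    c,s=np.cos(p[2]),np.sin(p[2]);X=np.asarray(X,float)
    return np.c_[p[0]+c*X[:,0]-s*X[:,1],p[1]+s*X[:,0]+c*X[:,1],X[:,2]]
def inv(p,X):
    c,s=np.cos(p[2]),np.sin(p[2]);x=X[:,0]-p[0];y=X[:,1]-p[1]
    return np.c_[c*x+s*y,-s*x+c*y]
E
python3 - <<'E'
from geo import *
d={n:dict(np.load(f'pics/{n}0.npz')) for n in('scene','side')}
for n in d:
    for k in('fx','fy','cx','cy'): d[n][k]=float(d[n][k])
cor={'scene':[(-25,-42,35,47.4*5,59.2*5),(25,-42,35,141,377),(-175,59,50,688,197),(-25,59,50,432,443),(-190,62,12,695,235),(-190,-72,32,462,28)],
'side':[(-175,59,50,65,70),(-25,59,50,413,28),(-25,21,37,425,95),(-175,21,37,70,142),(-25,-42,35,463,236),(25,-42,35,580,218),(-190,-6,42,40,207),(-190,-72.5,32,55,362),(55,-72.5,32,668,283)]}
off={'scene':(195,130),'side':(175,170)}
A={n:np.array(c,float) for n,c in cor.items()}
def f(p,ns):
    return np.concatenate([(proj(d[n],w(p,A[n][:,:3]/1000))-(A[n][:,3:]/5+off[n])).ravel() for n in ns])
for ns in(['scene','side'],['scene'],['side']):
    o=least_squares(f,[.5,-.1,0],args=(ns,),loss='soft_l1');print(ns,o.x.round(4));
    if len(ns)==2:p=o.x;print(f(p,ns).reshape(-1,2).round(1).tolist())
np.save('p.npy',p)
T={'scene':[(457,190),(350,112),(236,213),(340,298)],'side':[(217,192),(382,172),(411,293),(238,305)]}
for n,t in T.items():
    W=ray(d[n],np.array(t)/5+off[n],.044);print('tin',n,(inv(p,W)*1000).round(1).tolist(),(inv(p,W)*1000).mean(0))
for n,u,z in(('side',(274,266),.085),('scene',(197,127),.085),('scene',(354,232),.02),('side',(210,158),.02),('scene',(299,260),.04),('side',(269,151),.04),('side',(208,131),.094)):
    W=ray(d[n],[u],z);print(n,u,W.round(3),(inv(p,W)*1000).round())
E
```

```text
['scene', 'side'] [0.6138 0.0278 0.122 ]
[[0.2, 0.3], [0.4, 0.3], [0.7, -0.0], [-0.1, 0.2], [1.8, -0.7], [0.6, -0.9], [-0.3, -0.3], [0.9, -0.4], [1.6, 3.7], [0.6, 3.3], [-0.2, 0.3], [0.8, 0.6], [-0.3, 0.2], [-0.6, 0.0], [1.4, -1.2]]
['scene'] [0.6146 0.0273 0.122 ]
['side'] [0.613  0.0288 0.1232]
tin scene [[-116.9, -11.3], [-115.0, -68.4], [-48.1, -66.2], [-48.6, -9.7]] [-82.14070739 -38.91754483]
tin side [[-118.9, -10.8], [-52.2, -11.4], [-51.0, -71.1], [-117.2, -66.0]] [-84.80649966 -39.81226312]
side (274, 266) [[ 0.594 -0.154  0.085]] [[ -42. -178.]]
scene (197, 127) [[ 0.594 -0.164  0.085]] [[ -43. -188.]]
scene (354, 232) [[0.484 0.178 0.02 ]] [[-111.  165.]]
side (210, 158) [[0.475 0.168 0.02 ]] [[-121.  156.]]
scene (299, 260) [[0.605 0.159 0.04 ]] [[  8. 131.]]
side (269, 151) [[0.611 0.165 0.04 ]] [[ 14. 137.]]
side (208, 131) [[0.476 0.178 0.094]] [[-119.  166.]]
```

```bash
python3 - <<'E'
from geo import *
from plant import r
from scipy.spatial.transform import Rotation as R
s=r.get_state();M=R.from_quat(s['eef_rot']).as_matrix();print(M.round(3))
a=np.degrees(np.arctan2(M[1,2],M[0,2]));p=np.load('p.npy')
roll=(np.degrees(p[2])+90-a+90)%180-90
t=w(p,[(-.140,-.001,.16)])[0]
print('jaw yaw',a,'roll',roll,'target',t,'shift cm',(t-s['tool_pos'])*100, 'push dir',np.cos(p[2]),np.sin(p[2]))
E
```

```text
[[-0.001  0.939  0.343]
 [ 0.001  0.343 -0.939]
 [-1.    -0.    -0.002]]
jaw yaw -69.95553409791691 roll -13.056293174317261 target [0.47493318 0.00981001 0.16      ] shift cm [26.09995914 59.64884529 -9.20027794] push dir 0.9925712873543036 0.12166445462755544
```

Request:
{"fn": "apply_moves", "kwargs": {
  "travel": [
    [1.7,3.8,0],
    [3.4,7.6,0],
    [5.1,11.4,0],
    [6.8,15.2,0],
    [8.5,19,0],
    [10.2,22.8,0],
    [11.6,26.5,0],
    [13,30,0]
  ],
  "roll": [-1.6,-3.2,-4.8,-6.4,-8,-9.6,-11.2,-13],
  "gripper": [8,7.5,7,6.5,6,5.7,5.65,5.65]
}}

```text
clock: 0.77
tool_pos: [0.3445, -0.2848, 0.2526]
eef_rot: [0.469, 0.53, -0.468, 0.529]
contact_force: [1.3, 0.6, 0.1]
opening: 0.641
```

Request:
{"fn": "apply_moves", "kwargs": {
  "travel": [
    [1.6,3.7,0],
    [3.2,7.4,0],
    [4.9,11.1,0],
    [6.5,14.8,0],
    [8.2,18.5,0],
    [9.8,22.2,0],
    [11.4,26,0],
    [13.1,29.6,0]
  ],
  "roll": [0,0,0,0,0,0,0,0],
  "gripper": [5.65,5.65,5.65,5.65,5.65,5.65,5.65,5.65]
}}

```text
clock: 1.43
tool_pos: [0.4753, 0.0112, 0.2526]
eef_rot: [0.468, 0.53, -0.468, 0.53]
contact_force: [-0.1, -0.2, -0.5]
opening: 0.638
```

Request:
{"fn": "apply_moves", "kwargs": {
  "travel": [
    [0,0,0],
    [0,0,-1.5],
    [0,0,-3],
    [0,0,-5],
    [0,0,-7],
    [0,0,-8.5],
    [0,0,-9.2],
    [0,0,-9.2]
  ],
  "roll": [0,0,0,0,0,0,0,0],
  "gripper": [5.65,5.65,5.65,5.65,5.65,5.65,5.65,5.65]
}}

```text
clock: 2.1
tool_pos: [0.4742, 0.0086, 0.1594]
eef_rot: [0.467, 0.531, -0.469, 0.529]
contact_force: [-0.8, 0.3, -0.2]
opening: 0.644
```

```bash
python3 - <<'E'
from geo import *
from plant import r,cams
from scipy.spatial.transform import Rotation as R
s=r.get_state();M=R.from_quat(s['eef_rot']).as_matrix();p=np.load('p.npy')
print(s['clock'],s['tool_pos'],inv(p,np.array([s['tool_pos']])),np.degrees(np.arctan2(M[1,2],M[0,2])-p[2]),s['opening']*88,s['contact_force'])
a=cams.snapshot('wrist')['image'];b=cams.snapshot('side')['image'][100:292,130:386]
cv2.imwrite('pics/w1.png',np.hstack([cv2.resize(a,(400,300)),cv2.resize(b,(400,300))])[:,:,::-1])
E
```

```text
2.1 [0.4742059  0.00862182 0.1594176 ] [[-0.14086644 -0.00209088]] -89.9434358166445 56.64138721692777 [-0.80392778  0.3452659  -0.16817769]
```

View pics/w1.png

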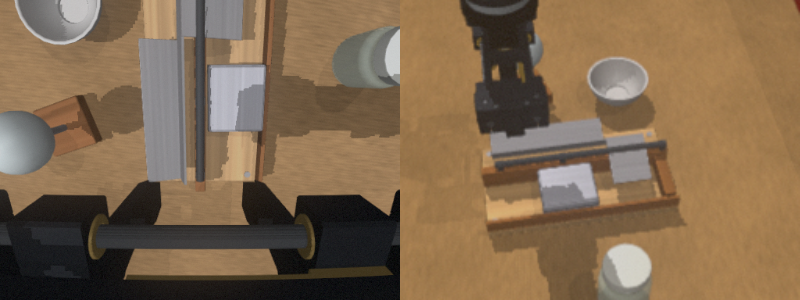

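The wrist view shows the fingers straddling the rail: left finger over the bar, right finger over the lane behind the tin. Descending.

Request:
{"fn": "apply_moves", "kwargs": {
  "travel": [
    [0,0,-2],
    [0,0,-4.5],
    [0,0,-7],
    [0,0,-9],
    [0,0,-10],
    [0,0,-10.8],
    [0,0,-11.5],
    [0,0,-11.8]
  ],
  "roll": [0,0,0,0,0,0,0,0],
  "gripper": [5.65,5.65,5.65,5.65,5.65,5.65,5.65,5.65]
}}

```text
clock: 2.87
tool_pos: [0.4759, 0.0061, 0.0435]
eef_rot: [0.469, 0.528, -0.47, 0.53]
contact_force: [-0.6, -7.1, 10.7]
opening: 0.641
```

```bash
python3 - <<'E'
from geo import *
from plant import r,cams
s=r.get_state();p=np.load('p.npy')
print(s['clock'],s['tool_pos'],inv(p,np.array([s['tool_pos']])),s['opening']*88,s['contact_force'],s['moment'])
a=cams.snapshot('scene')['image'][130:255,195:345];b=cams.snapshot('side')['image'][165:255,170:320]
cv2.imwrite('pics/d1.png',np.vstack([cv2.resize(a,(480,360)),cv2.resize(b,(480,240))])[:,:,::-1])
print(r.get_state()['contact_force'])
E
```

```text
2.8667 [0.47591991 0.00609642 0.04352499] [[-0.13947241 -0.00480605]] 56.39454141269283 [-0.64693544 -7.07191631 10.73363526] [-1.14920194  0.14508866  0.06255769]
[-1.83534761 -4.39269119  7.62237881]
```

View pics/d1.png

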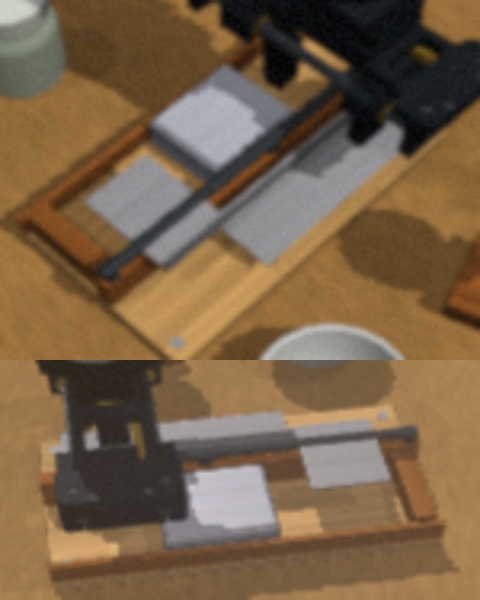

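```bash
cat >> geo.py <<'E'
def edge(p,d,phi):
    L=np.hypot(42,15);a=np.arctan2(-15,42)+phi   # leaf line from hinge to the edge
    return proj(d,w(p,np.array([(x,-L*np.cos(a),50+L*np.sin(a)) for x in(-25,25)])/1000))
E
python3 - <<'E'
from geo import *
from plant import r
p=np.load('p.npy');d=dict(np.load('pics/scene0.npz'));s2=dict(np.load('pics/side0.npz'))
for e in(d,s2):
    for k in('fx','fy','cx','cy'):e[k]=float(e[k])
for f in(0,.2,.3,.4,.5,.6):print(f,edge(p,d,f).round(1).tolist(),edge(p,s2,f).round(1).tolist())
print('side obs',[(170+x*150/480,165+(y-360)*90/240) for x,y in((308,488),(390,482))])
s=r.get_state();print(s['tool_pos'],s['contact_force'],inv(p,np.array([s['tool_pos']])))
E
```

```text
0 [[242.6, 189.5], [223.6, 205.7]] [[267.4, 217.5], [291.8, 214.2]]
0.2 [[241.6, 186.5], [222.4, 202.8]] [[267.8, 215.7], [292.4, 212.5]]
0.3 [[241.3, 185.2], [222.1, 201.6]] [[267.9, 214.6], [292.7, 211.3]]
0.4 [[241.2, 184.0], [221.8, 200.4]] [[268.0, 213.2], [292.9, 209.9]]
0.5 [[241.3, 182.9], [221.8, 199.4]] [[268.0, 211.7], [293.0, 208.4]]
0.6 [[241.5, 181.9], [221.9, 198.5]] [[268.0, 209.9], [293.1, 206.7]]
side obs [(266.25, 213.0), (291.875, 210.75)]
[0.47587788 0.00647343 0.04384698] [-1.83534761 -4.39269119  7.62237881] [[-0.13946826 -0.00442673]]
```

Request:
{"fn": "apply_moves", "kwargs": {
  "travel": [
    [0,0.2,0],
    [0,0.3,-0.1],
    [0,0.3,-0.2],
    [0.5,0.36,-0.2],
    [1,0.42,-0.2],
    [1,0.42,-0.2],
    [1,0.42,-0.2],
    [1,0.42,-0.2]
  ],
  "roll": [0,0,0,0,0,0,0,0],
  "gripper": [5.65,5.65,5.65,5.65,5.65,5.65,5.65,5.65]
}}

```text
clock: 3.63
tool_pos: [0.4861, 0.0127, 0.0413]
eef_rot: [0.469, 0.529, -0.468, 0.53]
contact_force: [-0.4, -1.8, 4.3]
opening: 0.637
```

```bash
python3 - <<'E'
from geo import *
from plant import r
s=r.get_state();p=np.load('p.npy')
print(inv(p,np.array([s['tool_pos']]))*1000,s['tool_pos'],s['contact_force'])
E
```

```text
[[-128.56598584    0.54152743]] [0.48609471 0.0127312  0.04132617] [-0.36277041 -1.79468603  4.31848546]
```

Request:
{"fn": "apply_moves", "kwargs": {
  "travel": [
    [0.5,0.06,0],
    [1,0.12,0],
    [1.5,0.18,0],
    [2,0.24,0],
    [2.5,0.3,0],
    [3,0.36,0],
    [3.5,0.42,0],
    [4,0.48,0]
  ],
  "roll": [0,0,0,0,0,0,0,0],
  "gripper": [5.65,5.65,5.65,5.65,5.65,5.65,5.65,5.65]
}}

```text
clock: 4.3
tool_pos: [0.524, 0.0181, 0.0408]
eef_rot: [0.468, 0.531, -0.469, 0.529]
contact_force: [-4.6, 0.2, 4.0]
opening: 0.644
```

```bash
python3 - <<'E'
from geo import *
from plant import r,cams
s=r.get_state();p=np.load('p.npy')
print(inv(p,np.array([s['tool_pos']]))*1000,s['tool_pos'],s['contact_force'])
a=cams.snapshot('scene')['image'][130:255,195:345];b=cams.snapshot('side')['image'][165:255,170:320]
cv2.imwrite('pics/d2.png',np.vstack([cv2.resize(a,(480,360)),cv2.resize(b,(480,240))])[:,:,::-1])
E
```

```text
[[-90.27549267   1.21417271]] [0.52401891 0.01805744 0.04077681] [-4.60067203  0.17834012  4.03193893]
```

View pics/d2.png

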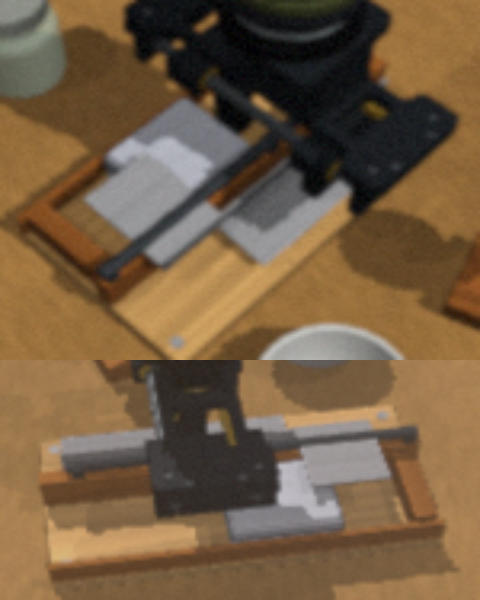

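The tin is sliding square in the lane and entering under the raised leaf; the bar is still held with 4 N. Continuing.

Request:
{"fn": "apply_moves", "kwargs": {
  "travel": [
    [0.5,0.06,0],
    [1,0.12,0],
    [1.5,0.18,0],
    [2,0.24,0],
    [2.5,0.3,0],
    [3,0.36,0],
    [3.4,0.42,0],
    [3.8,0.46,0]
  ],
  "roll": [0,0,0,0,0,0,0,0],
  "gripper": [5.65,5.65,5.65,5.65,5.65,5.65,5.65,5.65]
}}

```text
clock: 5.07
tool_pos: [0.5637, 0.0226, 0.0407]
eef_rot: [0.468, 0.53, -0.468, 0.53]
contact_force: [-4.1, 0.8, 3.0]
opening: 0.643
```

Request:
{"fn": "apply_moves", "kwargs": {
  "travel": [
    [0.2,0.02,0],
    [0.4,0.05,0],
    [0.6,0.07,0],
    [0.8,0.1,0],
    [0.9,0.11,0],
    [1,0.12,0],
    [1,0.12,0],
    [1,0.12,0]
  ],
  "roll": [0,0,0,0,0,0,0,0],
  "gripper": [5.65,5.65,5.65,5.65,5.65,5.65,5.65,5.65]
}}

```text
clock: 5.73
tool_pos: [0.5698, 0.0231, 0.0406]
eef_rot: [0.467, 0.531, -0.471, 0.528]
contact_force: [-9.6, 0.0, 9.1]
opening: 0.64
```

```bash
python3 - <<'E'
from geo import *
from plant import r,cams
s=r.get_state();p=np.load('p.npy')
print(inv(p,np.array([s['tool_pos']]))*1000,s['tool_pos'],s['contact_force'])
a=cams.snapshot('scene')['image'][130:255,195:345];b=cams.snapshot('side')['image'][165:255,170:320]
cv2.imwrite('pics/d3.png',np.vstack([cv2.resize(a,(480,360)),cv2.resize(b,(480,240))])[:,:,::-1])
E
```

```text
[[-44.22950099   0.61948968]] [0.56979519 0.02306934 0.04059888] [-9.60797160e+00  8.53067096e-03  9.12920551e+00]
```

View pics/d3.png

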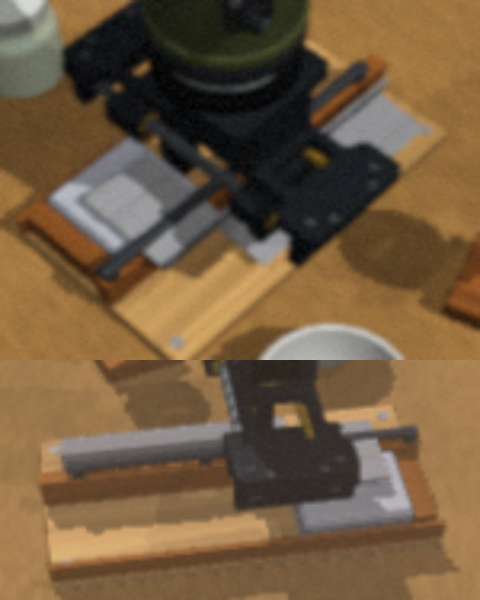

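The side view has the tin's far face meeting the stop (about column 410). The TCP stalled at holder x = -44, where -43 was expected, and the push force rose from 4 to 9.6 N. I'll back off along the lane with the bar still pressed, then lift.

Request:
{"fn": "apply_moves", "kwargs": {
  "travel": [
    [-0.4,-0.05,0],
    [-0.8,-0.1,0],
    [-1.2,-0.15,0],
    [-1.5,-0.18,0],
    [-1.5,-0.18,0.3],
    [-1.5,-0.18,0.7],
    [-1.5,-0.18,1.1],
    [-1.5,-0.18,1.6]
  ],
  "roll": [0,0,0,0,0,0,0,0],
  "gripper": [5.65,5.65,5.65,5.65,5.65,5.65,5.65,5.65]
}}

```text
clock: 6.5
tool_pos: [0.5574, 0.0214, 0.0567]
eef_rot: [0.468, 0.53, -0.469, 0.529]
contact_force: [0.3, 0.7, 0.5]
opening: 0.643
```

Request:
{"fn": "apply_moves", "kwargs": {
  "travel": [
    [0,0,0.6],
    [0,0,1.2],
    [0,0,2.5],
    [0,0,4.5],
    [0,0,7],
    [0,0,10],
    [0,0,13],
    [0,0,16]
  ],
  "roll": [0,0,0,0,0,0,0,0],
  "gripper": [5.65,5.65,5.65,5.65,5.65,5.65,5.65,5.65]
}}

```text
clock: 7.17
tool_pos: [0.5576, 0.0216, 0.2185]
eef_rot: [0.468, 0.53, -0.469, 0.53]
contact_force: [0.4, -0.3, 0.0]
opening: 0.641
```

Request:
{"fn": "apply_moves", "kwargs": {
  "travel": [
    [-0.8,-4,0],
    [-1.6,-8,0],
    [-2.4,-12,0],
    [-3.2,-16,0],
    [-4,-20,0],
    [-4.8,-24,0],
    [-5.6,-28,0],
    [-6,-30,0]
  ],
  "roll": [0,0,0,0,0,0,0,0],
  "gripper": [5.65,5.65,5.65,5.65,5.65,5.65,5.65,5.65]
}}

```text
clock: 7.83
tool_pos: [0.4953, -0.2848, 0.2172]
eef_rot: [0.469, 0.527, -0.472, 0.529]
contact_force: [-0.0, -0.9, -0.2]
opening: 0.64
```

```bash
python3 - <<'E'
from geo import *
from plant import r,cams
p=np.load('p.npy');s=r.get_state();print(s['clock'],s['tool_pos'],s['contact_force'])
D={n:cams.snapshot(n) for n in('scene','side')}
a=D['scene']['image'][150:240,195:315];b=D['side']['image'][165:255,170:320]
np.savez('pics/s1.npz',**D['scene']);np.savez('pics/e1.npz',**D['side'])
cv2.imwrite('pics/d4.png',np.vstack([cv2.resize(a,(400,300),interpolation=2),cv2.resize(b,(500,300),interpolation=2)[:,:400]*0+cv2.resize(b,(500,300),interpolation=2)[:,100:]])[:,:,::-1])
for f in(0,.1,.2,.25,.3,.4,.5):print(f,edge(p,D['scene'],f).round(1).tolist(),edge(p,D['side'],f).round(1).tolist())
for x in(1,-5):
  T=w(p,np.array([(x+35,-8,44),(x+35,-68,44),(x-35,-68,44),(x-35,-8,44)])/1000);print(x,proj(D['scene'],T).round(1).tolist(),proj(D['side'],T).round(1).tolist())
E
```

```text
7.8333 [ 0.49533267 -0.28480021  0.21722445] [-0.03976523 -0.90769468 -0.24168793]
0 [[242.6, 189.5], [223.6, 205.7]] [[267.4, 217.5], [291.8, 214.2]]
0.1 [[242.0, 188.0], [223.0, 204.2]] [[267.6, 216.7], [292.2, 213.4]]
0.2 [[241.6, 186.5], [222.4, 202.8]] [[267.8, 215.7], [292.4, 212.5]]
0.25 [[241.5, 185.8], [222.2, 202.2]] [[267.8, 215.2], [292.6, 211.9]]
0.3 [[241.3, 185.2], [222.1, 201.6]] [[267.9, 214.6], [292.7, 211.3]]
0.4 [[241.2, 184.0], [221.8, 200.4]] [[268.0, 213.2], [292.9, 209.9]]
0.5 [[241.3, 182.9], [221.8, 199.4]] [[268.0, 211.7], [293.0, 208.4]]
1 [[231.4, 218.7], [209.5, 198.7], [236.4, 176.4], [258.3, 194.9]] [[293.6, 197.7], [300.8, 221.3], [265.6, 226.1], [260.0, 202.0]]
-5 [[233.8, 216.5], [211.9, 196.7], [238.6, 174.5], [260.5, 192.9]] [[290.8, 198.0], [297.8, 221.7], [262.5, 226.5], [257.1, 202.3]]
```

View pics/d4.png

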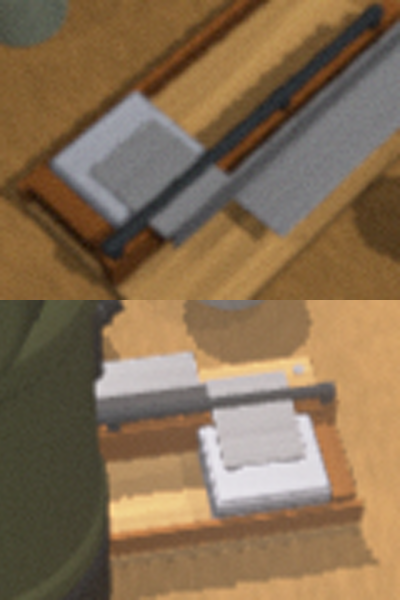

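```bash
python3 - <<'E'
from geo import *
p=np.load('p.npy');o=[]
for n,(x0,y0) in(('s1',(203,170)),('e1',(255,190))):
    d=dict(np.load(f'pics/{n}.npz'))
    for k in('fx','fy','cx','cy'):d[k]=float(d[k])
    im=cv2.resize(d['image'][y0:y0+55,x0:x0+60,::-1],(660,605),interpolation=2)[:,:400] if 0 else cv2.resize(d['image'][y0:y0+55,x0:x0+60,::-1],(400,367),interpolation=2)
    im=np.ascontiguousarray(im);k=400/60
    S=proj(d,w(p,np.array([(36,-70,36),(36,-6,36)])/1000));print(n,S)
    for q in S: cv2.circle(im,tuple(((q+.5-(x0,y0))*k).astype(int).tolist()),4,(0,0,255),1)
    o.append(im)
cv2.imwrite('pics/d5.png',np.hstack(o))
E
```

```text
s1 [[209.37460499 200.08877209]
 [232.4251597  221.27364799]]
e1 [[300.58840122 224.50855247]
 [293.0347061  199.34215419]]
```

View pics/d5.png

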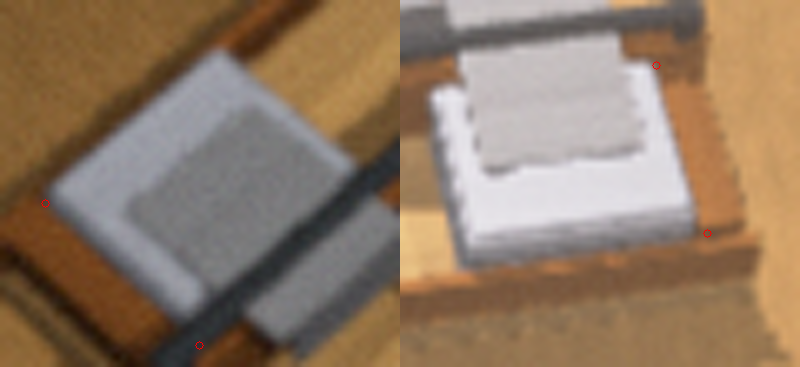

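```bash
python3 -c "
from plant import r
print(r.finish_job(), r.get_state()['clock'])"
```

```text
the job is handed in; nothing more can be done
the job is handed in; nothing more can be done
```

I carried out the whole sequence and handed the job in at about 8 s; no verdict was reported. The left fingertip pressed the bar, with the flap reading about 0.4–0.45 rad in the pictures. With the bar held down, the right fingertip pushed the tin along its lane to the end stop. I backed off about 1.5 cm with the bar still pressed, lifted so the flap closed onto the tin, and moved the hand clear.

**Last checks:**
- **At the stop:** The hand stalled at holder x = -44 mm, where -43 mm was expected, and the push force rose from 4 to 9.6 N. That puts the tin at about x = 0, and both cameras show it square with no visible gap.
- **Flap on the tin:** The leaf's edge reads about 0.27 rad, in line with resting on the tin.
- **Hand clear:** The arm's force reading after the retreat was near zero.
- **Other objects:** The hand stayed well away from the jar, bauble and bowl, but I did not re-measure their positions at the end.

**Disagreement:** In the side view, the tin's far corner alone gave x ≈ -4 mm, while its near corner gave about 0. The stop's predicted edge is also about 1 to 2 pixels off, so I put this down to calibration and edge-reading error. If the far-corner reading were right, the tin would be near the edge of the 6 mm limit.

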